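# Sign out the red screwdriver with a tally and hold it up level

### The job

Sign out the red screwdriver: first hang the brass tally by its hole on the upright peg of the stand that holds the red screwdriver, so that it lies flat on the stand's base, and let go of it. Then draw the red screwdriver out of its sloping sleeve, turn it level (lying horizontally in the air), and finish still holding it there, level and still in the gripper, at least 20 cm above the table and touching nothing else. Leave the yellow screwdriver in its stand, and the tube offcut and the pliers, where they are.

Things in the scene. Friction and masses are not known exactly. Their poses are not given: they have to be found in the camera images.
- tally: Loose brass tally plate, 60 mm long (its x) by 30 mm wide (its y) by 6 mm thick, about 70 g, lying flat on the table, with a round 16 mm hole near its +x end and a red painted square near its -x end, where it can be gripped across the 30 mm width. Origin: centre of the underside; z up.
- tally_hole (a point): Centre of the tally's hole at the underside, 17 mm from the tally's origin along +x; axes as the tally.
- stand_red: Fixed stand holding the red screwdriver (one of two identical stands; which is left or right varies). Base plate 130 (x) by 190 (y) by 8 mm. Origin: centre of its underside; z up, -x roughly towards the robot. Its steel sleeve, held between two grey cheeks up to 90 mm high, leans to -x at 36 degrees from vertical: the axis rises along (-0.588, 0, 0.809) of the stand.
- stand_red_mouth (a point): Centre of the sleeve's upper rim, at (-35, 50, 112) mm in the stand's frame; the screwdriver's handle rests on this rim. The sleeve is 60 mm long, 23 mm outside, 11 mm bore, open at both ends.
- stand_red_peg (a point): Foot of the stand's tally peg, on the base plate's top face (8 mm above the table), at (10, -55, 8) mm in the stand's frame. The peg is an upright brass pin 8 mm in diameter whose rounded top is 43 mm above the base plate. Axes as the stand.
- driver_red: Red-handled screwdriver, 90 g: handle 26 mm thick, 95 mm long; shaft 6 mm. Its y axis runs along the handle to its free end. In its frame the handle spans y = 2 to 97 mm about x = 0, z = 13 mm. It starts in the sleeve, shaft down inside, y axis about 47 degrees from vertical leaning to the stand's -x, x axis along the stand's y. Level means y axis horizontal.
- driver_red_handle (a point): Middle of the red handle, on its centre line (0, 50, 13) mm in the screwdriver's frame, about 145 mm above the table at the start: the place to grip, across 26 mm.
- driver_red_tip (a point): Tip of the red screwdriver's shaft, at (0, -97, 3) mm in its frame: the shaft droops about 6 degrees from the handle's axis. It starts about 100 mm below the mouth along the sleeve's axis, and must be drawn that far along this axis to come clear.
- driver_yellow: Yellow-handled screwdriver, 214 mm long, 26 mm handle, standing the same way in the other stand; to be left there. Its y axis runs along the handle towards the free end.
- stand_yellow: The other, identical fixed stand, which holds the yellow screwdriver; its own peg, at (10, -55, 8) mm in its frame, stays empty. Origin and axes as for the red one's stand.
- offcut: Loose brown square steel tube offcut, 40x120x40 mm, lying in front of the stands; origin at its underside. Leave it.
- pliers: Loose red-handled pliers, 69x201x14 mm, lying to the right; origin at the underside. Leave them.

How it is judged:
On the way, in this order (a step that is already met when the one before it is completed fails the run):
1. the tally hangs on the peg of the red screwdriver's stand, flat on its base and let go, while the red screwdriver is still in its sleeve (horizontal distance between tally_hole and stand_red_peg below 0.007 m and z of tally in the frame of stand_red between 0.003 and 0.018 m and angle between the z axis of tally and the z axis of stand_red, either way round below 0.15 rad and contact force between the fingers and tally below 0.05 N and distance of driver_red from where it was at the start of the episode below 0.02 m), for 0.2 s.
2. the red screwdriver, held in the gripper, is drawn right out of its sleeve (contact force between the fingers and driver_red above 0.5 N and distance between driver_red_tip and stand_red_mouth above 0.01 m and height (world z) of driver_red_tip above 0.116 m and height (world z) of driver_red_handle above 0.18 m), for 0.2 s.
At the end, for the whole second after the job is handed in: Red screwdriver gripped, still, within 12 deg of level, handle middle over 0.195 m and tip over 0.16 m up, touching no stand; tally released, flat on the red one's stand, hole centre within 7 mm of the peg axis; yellow screwdriver moved under 15 mm, tube offcut and pliers under 30 mm (angle between driver_red's own y axis and vertical between 1.361 and 1.781 rad and height (world z) of driver_red_handle above 0.195 m and height (world z) of driver_red_tip above 0.16 m and contact force between the fingers and driver_red above 0.5 N and contact force between driver_red and stand_red below 0.05 N and contact force between driver_red and stand_yellow below 0.05 N and contact force between driver_red and driver_yellow below 0.05 N and linear speed of driver_red below 0.03 m/s and angular speed of driver_red below 0.2 rad/s and horizontal distance between tally_hole and stand_red_peg below 0.007 m and z of tally in the frame of stand_red between 0.003 and 0.018 m and angle between the z axis of tally and the z axis of stand_red, either way round below 0.15 rad and contact force between the fingers and tally below 0.05 N and distance of driver_yellow from where it was at the start of the episode below 0.015 m and distance of each of offcut, pliers from where it was at the start of the episode below 0.03 m); the arm keeps its last pose, push and grip.
It fails at once if the yellow screwdriver is pulled or knocked out of its place by more than 30 mm (distance of driver_yellow from where it was at the start of the episode above 0.03 m).
It fails at once if the tube offcut or the pliers are shoved by more than 50 mm (distance of any of offcut, pliers from where it was at the start of the episode above 0.05 m).
It also fails if it takes over 61 s, if anything falls off the work surface, if the arm or the gripper's body presses on something with over 40 N, if the wrist force passes 120 N, or if a joint passes its speed limit or range.

### The arm

A 6-joint arm with a two-finger parallel gripper is mounted at the origin on a cart in front of the work surface, level with it; the furniture and walls round the work are solid. World frame = base frame: x ahead of the robot, y to its left, z up, the work surface at z = 0. Lengths are in m, angles in rad, forces in N, time in s.
With the tool pointing down it reaches from about 0.35 to 0.975 m from the base axis. Payload 7.1 kg.
Tool frame: the origin (TCP) lies between the finger pads; the fingertips stand 22 mm ahead of it and the grasp point (between the pads) lies 3 mm ahead of it; z points along the fingers, y is the line along which they close (so a half turn about z gives the same grasp; the last joint's range is limited). The gripper opens to 88 mm and grips with 3 to 60 N. Pads are 20 mm wide; open, the fingers measure 115 mm over their backs; the gripper's body (75 mm by 178 mm) begins 61 mm behind the grasp point.
Start: joints at [-1.351, 0.423, 1.63, -0, 1.089, -0.019], TCP at [0.148, -0.607, 0.245] pointing down, gripper open.
Joint ranges: [-3, 3], [-0.9, 2.11], [0.09, 2.58], [-1.31, 4.45], [0.11, 2.69], [-2.54, 2.54]. Speed limits (rad/s): [2.39, 2.39, 3.01, 3.14, 3.14, 3.14].

### API

Orientations are given as a unit quaternion [w, x, y, z].
In Python, from workcell import sensors, cams, job gives the robot as it stands.
- The arm moves only by the tool apply_moves, never from a script. Its argument "rows" is a list that holds one entry, the list of rows, each a list of 6 numbers: the shift along the tool's x, y, z in m, then the turn, a rotation vector about the tool's x, y, z in degrees. In form: [[[tx, ty, tz, wx, wy, wz], ...]]. A call has 1 to 5 rows; each row shifts and turns the commanded pose from where the row before left it, along the tool's axes as they then stand; what a row does not reach is not made up. A row lasts 1/12 s, in which the tool goes at most 41.7 mm and 7.16 degrees, less where a joint would pass 70% of its speed; a pose out of reach is approached as far as the arm can. A call with a gripper value outside its range is refused whole. "fingers" is the opening in per cent of the stroke, from 0 (shut) to 100 (fully open), set as the call begins (left out, the last holds). The fingers move at their own pace and stop on an object; the grip force is fixed at half the most. Time passes only in rows, so rows that do not move let the fingers close. It gives the time, the measured TCP pose, the force, the opening and the grip force at its end, in the units of the state.
- sensors.get_obs(): the state, without advancing time (a new reading comes with each control period).
- cams.read_camera(name): name is "side" or "top" or "wrist"; returns a dict with "pixels" (400x640x3 uint8, red, green, blue), "z_map" (400x640 float32, m along the optical axis (not along the pixel's ray), 0 where there is no reading), "K" (3x3 intrinsics, pixels), "rvec" (rotation vector, rad) and "tvec" (3), from world to camera coordinates, as OpenCV has them. Camera axes: x right, y down, z forward; pixel columns grow to the right and rows downward; lengths in m; the calibration is good to about 2 mm. A picture is of the moment at which its call begins.
- job.sign_off(): hands the job in; it is judged then, once.
The state is a dict: "time": time; "q": joint angles; "qd": joint speeds; "tau": joint torques, N m; "ee_pos": TCP position; "tool_rot": TCP orientation; "ft_force": force on the tool from outside, world axes, zero at the start; "wrist_torque": the same for the moment, N m; "opening": finger opening in m; "finger_force": force on a finger pad.
Only numpy, scipy, OpenCV 4.12 (cv2) and the standard library are available. Lean on these libraries where they do the work, as an engineer would, in place of code of your own. Each camera call takes 0.05 s, during which the arm holds its last target. There are 200 camera calls.

## Working session

There is one attempt and no reset: what is moved stays moved. The work goes in short steps, Python scripts to look and compute and a tool call to move; the robot and the scene stay as the last step left them, time stands still between calls to the robot, and variables do not carry over. Pictures are saved under pics/ and viewed, at most 10 in all, crops included, and the job is handed in when it is done.

Besides the shell and the picture viewer there is one more tool, called after ">>>" in YAML: its name, and indented under it one key for each argument. apply_moves: Moves the arm, as the interface text tells. Its arguments: {"type":"object","properties":{"rows":{"type":"array"},"fingers":{"type":"number"}},"required":["rows"]}

```bash
mkdir -p pics
cat > h.py <<'E'
import numpy as np, cv2, pickle
from scipy.spatial.transform import Rotation as R
from workcell import sensors, cams, job
def cam(n):
    c=cams.read_camera(n); c['R']=R.from_rotvec(np.ravel(c['rvec'])).as_matrix(); c['t']=np.ravel(c['tvec']); return c
def pts(c):
    v,u=np.mgrid[0:400,0:640]; z=c['z_map']; K=c['K']
    p=np.stack([(u-K[0,2])/K[0,0]*z,(v-K[1,2])/K[1,1]*z,z],-1)
    return (p-c['t'])@c['R']
def ray(c,u,v,h):
    d=c['R'].T@np.linalg.inv(c['K'])@[u,v,1]; o=-c['R'].T@c['t']
    return o+d*(h-o[2])/d[2]
def save(c,n): cv2.imwrite('pics/'+n,c['pixels'][:,:,::-1])
def hsv(c): return cv2.cvtColor(c['pixels'],cv2.COLOR_RGB2HSV)
E
python3 - <<'E'
from h import *
cs={n:cam(n) for n in('top','side')}
pickle.dump(cs,open('c0.pkl','wb'))
cv2.imwrite('pics/a.png',cv2.resize(np.vstack([cs['top']['pixels'],cs['side']['pixels']])[:,:,::-1],(480,600)) )
save(cs['top'],'top.png');save(cs['side'],'side.png')
o=sensors.get_obs();print(o)
for n in cs: print(n,-cs[n]['R'].T@cs[n]['t'])
E
```

```text
{'time': 0.1, 'q': array([-1.35100077e+00,  4.23775882e-01,  1.63055189e+00, -7.51113215e-06,
        1.08857948e+00, -1.89835985e-02]), 'qd': array([-0.00021234, -0.0018493 , -0.0012046 ,  0.00050484,  0.00093618,
        0.00067921]), 'tau': array([-4.32059278e-04, -5.45616210e+01, -2.74323589e+01,  6.45234645e-02,
        1.88484555e-02, -3.70987584e-05]), 'ee_pos': array([ 0.14776107, -0.60683436,  0.24399648]), 'tool_rot': array([-6.53654200e-04,  9.92881104e-01,  1.19107858e-01, -6.91952388e-05]), 'ft_force': array([0.07133946, 0.36801632, 0.00247574]), 'wrist_torque': array([-0.02563978,  0.01906934, -0.01464859]), 'finger_force': 0.0, 'opening': 0.08787960358336458}
top [ 0.46288823 -0.05535105  1.39248849]
side [ 0.2380201  -1.41686734  0.61671623]
```

View pics/top.png

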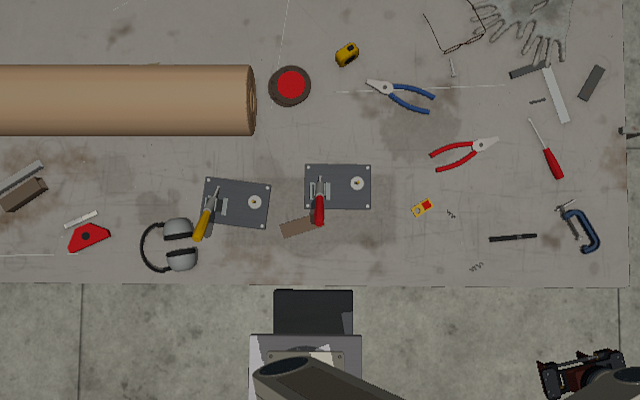

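View pics/side.png

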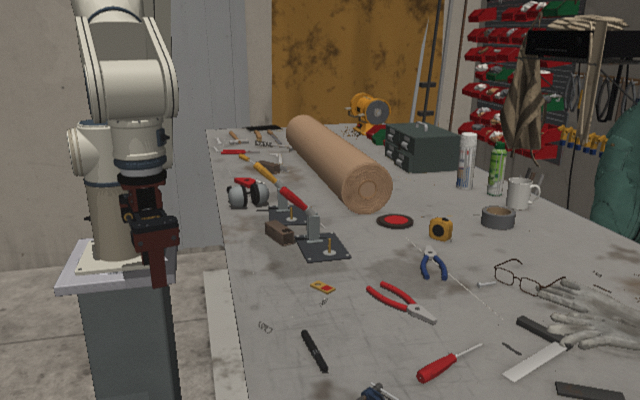

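The top view shows the red stand around (338,187) px, its peg at about (357,184), the red handle at about (319,210), and the tally at about (422,208) with its red square at (427,203). The side view agrees: the peg is at about (330,248) and the tally at (322,287).

Run:
```python
from h import *
cs=pickle.load(open('c0.pkl','rb'));c=cs['top'];P=pts(c);H=hsv(c)
def roi(u0,u1,v0,v1):
    m=np.zeros((400,640),bool);m[v0:v1,u0:u1]=1;return m
red=((H[...,0]<8)|(H[...,0]>172))&(H[...,1]>150)&(H[...,2]>90)
yel=(H[...,0]>14)&(H[...,0]<35)&(H[...,1]>100)&(H[...,2]>100)
for n,m in(('tred',red&roi(405,440,192,222)),('tyel',yel&roi(405,440,192,222))):
    v,u=np.nonzero(m);print(n,len(u),u.mean(),v.mean(),ray(c,u.mean(),v.mean(),.006),P[m].mean(0))
m=(red|yel)&roi(405,440,192,222)
print(cv2.minAreaRect(np.argwhere(m)[:,::-1].astype(np.float32)))
m=red&roi(300,340,175,235)
q=P[m];print('handle',len(q),q.min(0),q.max(0)); mu=q.mean(0);print(mu,np.linalg.svd(q-mu)[2][0])
# base plate: height 4..14mm
m=(abs(P[...,2]-.008)<.006)&roi(298,378,155,218)&(H[...,2]<125)
r=cv2.minAreaRect(np.argwhere(m)[:,::-1].astype(np.float32));print('plate',m.sum(),r)
b=cv2.boxPoints(r);W=np.array([ray(c,*p,.008) for p in b]);print(W.round(4),W.mean(0),np.linalg.norm(np.diff(W,axis=0),axis=1))
m=(P[...,2]>.03)&roi(340,375,165,205);print('peg',m.sum(),P[m].round(4))
cv2.imwrite('pics/crop.png',cv2.resize(np.hstack([c['pixels'][150:240,295:375],c['pixels'][150:240,400:440]])[:,:,::-1],None,fx=6,fy=6,interpolation=cv2.INTER_CUBIC))
s=cs['side'];H=hsv(s);m=np.zeros((400,640),bool);m[235:262,318:345]=1
m&=(H[...,0]>14)&(H[...,0]<32)&(H[...,1]>90);v,u=np.nonzero(m);print('sidepeg',u,v,pts(s)[m].round(3))
```

```text
tred 49 426.1020408163265 204.51020408163265 [ 0.52247706 -0.33793676  0.006     ] [ 0.52141102 -0.33230741  0.03279744]
tyel 139 420.8776978417266 207.6474820143885 [ 0.51340134 -0.32303313  0.006     ] [ 0.51347265 -0.32340231  0.00410768]
((421.7022705078125, 207.1235809326172), (10.493979454040527, 20.775959014892578), 57.9946174621582)
handle 260 [ 0.45866467 -0.05535105  0.03792983] [ 0.53999783 -0.02258729  1.39248849]
[ 0.49665696 -0.03518563  0.1607831 ] [-0.07667582 -0.01620605  0.99692436]
plate 2464 ((337.5, 186.0), (62.0, 79.0), 90.0)
[[ 0.6609  0.0287  0.008 ]
 [ 0.6629 -0.1974  0.008 ]
 [ 0.4856 -0.198   0.008 ]
 [ 0.4836  0.0264  0.008 ]] [ 0.57325748 -0.08507104  0.008     ] [0.22609425 0.17729876 0.22440586]
peg 13 [[ 0.4629 -0.0554  1.3925]
 [ 0.5864 -0.1378  0.0538]
 [ 0.5862 -0.1404  0.0556]
 [ 0.5846 -0.1357  0.0427]
 [ 0.5839 -0.138   0.0501]
 [ 0.584  -0.1408  0.0493]
 [ 0.5819 -0.1357  0.0418]
 [ 0.5809 -0.1378  0.0534]
 [ 0.5816 -0.1411  0.0456]
 [ 0.58   -0.1392  0.0316]
 [ 0.4629 -0.0554  1.3925]
 [ 0.4629 -0.0554  1.3925]
 [ 0.4629 -0.0554  1.3925]]
sidep
[... 623 characters left out ...]
39]
 [ 0.585 -0.142  0.037]
 [ 0.58  -0.14   0.033]
 [ 0.582 -0.142  0.034]
 [ 0.585 -0.143  0.034]
 [ 0.578 -0.145  0.033]
 [ 0.58  -0.148  0.034]
 [ 0.583 -0.148  0.033]
 [ 0.576 -0.152  0.033]
 [ 0.582 -0.143  0.028]
 [ 0.583 -0.15   0.031]
 [ 0.578 -0.147  0.027]
 [ 0.581 -0.147  0.027]
 [ 0.583 -0.15   0.028]
 [ 0.579 -0.144  0.023]
 [ 0.582 -0.142  0.022]
 [ 0.583 -0.148  0.024]
 [ 0.578 -0.145  0.02 ]
 [ 0.58  -0.149  0.022]
 [ 0.584 -0.146  0.02 ]
 [ 0.578 -0.146  0.017]
 [ 0.581 -0.147  0.018]
 [ 0.585 -0.144  0.016]
 [ 0.579 -0.143  0.013]
 [ 0.58  -0.149  0.015]
 [ 0.584 -0.145  0.013]
 [ 0.579 -0.141  0.009]
 [ 0.581 -0.146  0.011]
 [ 0.582 -0.152  0.014]
 [ 0.581 -0.148  0.009]]
```

View pics/crop.png

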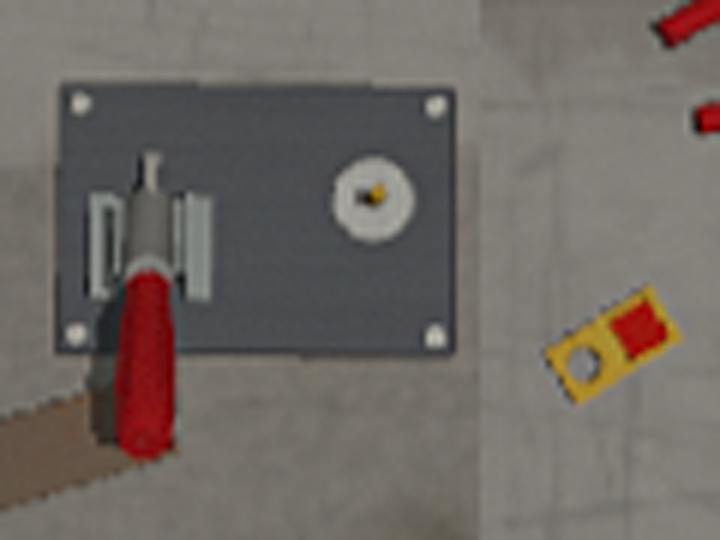

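The crop shows the plate almost square to the world axes, with the peg base disc at crop (373,198) and the brass peg above it. The tally's hole is at crop (583,365) and its red square at (640,330), so the tally's +x points about 121° in the world. I'll go above the tally's red end with a yaw that keeps joint 6 in range.

>>> apply_moves:
  rows:
    - [[0.0356,-0.0144,0.004,0,0,0],[0.0356,-0.0144,0.004,0,0,0],[0.0356,-0.0144,0.004,0,0,0],[0.0356,-0.0144,0.004,0,0,0],[0.0356,-0.0144,0.004,0,0,0]]
  fingers: 75

```text
time: 0.52
ee_pos: [0.3047, -0.4938, 0.2242]
tool_rot: [-0.0, 0.993, 0.119, -0.0]
ft_force: [0.5, -0.1, 0.0]
opening: 0.066
finger_force: 0.0
```

>>> apply_moves:
  rows:
    - [[0.0356,-0.0144,0.004,0,0,0],[0.0356,-0.0144,0.004,0,0,0],[0.0356,-0.0144,0.004,0,0,0],[0.0356,-0.0144,0.004,0,0,0],[0.0356,-0.0144,0.004,0,0,0]]

```text
time: 0.93
ee_pos: [0.4608, -0.3816, 0.2042]
tool_rot: [-0.0, 0.993, 0.119, -0.0]
ft_force: [0.0, -0.4, 0.5]
opening: 0.0657
finger_force: 0.0
```

>>> apply_moves:
  rows:
    - [[0.0356,-0.0144,0.004,0,0,0],[0.0356,-0.0144,0.004,0,0,0],[0,0,0,0,0,-6.7],[0,0,0,0,0,-6.7],[0,0,0,0,0,-6.7]]

```text
time: 1.35
ee_pos: [0.5225, -0.3372, 0.1959]
tool_rot: [-0.0, 0.956, 0.294, -0.0]
ft_force: [0.4, -0.3, -0.5]
opening: 0.0657
finger_force: 0.0
```

>>> apply_moves:
  rows:
    - [[0,0,0,0,0,-6.7],[0,0,0,0,0,-6.7],[0,0,0,0,0,-6.7],[0,0,0,0,0,-6.7],[0,0,0,0,0,-6.7]]

```text
time: 1.77
ee_pos: [0.5218, -0.3381, 0.1962]
tool_rot: [-0.0, 0.831, 0.556, -0.0]
ft_force: [0.2, 0.1, 0.4]
opening: 0.0658
finger_force: 0.0
```

>>> apply_moves:
  rows:
    - [[0,0,0,0,0,-6.7],[0,0,0,0,0,-6.7],[0,0,0,0,0,-6.7],[0,0,0,0,0,-6.7],[0,0,0,0,0,-6.7]]

```text
time: 2.18
ee_pos: [0.5218, -0.3381, 0.1962]
tool_rot: [-0.0, 0.635, 0.772, -0.0]
ft_force: [0.1, -0.1, -0.0]
opening: 0.0659
finger_force: 0.0
```

>>> apply_moves:
  rows:
    - [[0,0,0,0,0,-6.7],[0,0,0,0,0,-6.7],[0,0,0,0,0,-6.7],[0,0,0,0,0,0],[0,0,0,0,0,0]]

```text
time: 2.6
ee_pos: [0.5219, -0.3382, 0.1964]
tool_rot: [-0.0, 0.495, 0.869, 0.0]
ft_force: [0.4, -0.6, 0.0]
opening: 0.0659
finger_force: 0.0
```

```bash
cat >> h.py <<'E'
def rep(o=None):
    o=o or sensors.get_obs(); M=R.from_quat(np.roll(o['tool_rot'],-1)).as_matrix()
    print('t',round(o['time'],2),'p',o['ee_pos'].round(4),'x',M[:,0].round(3),'y',M[:,1].round(3),'z',M[:,2].round(3),'q',o['q'].round(2),'F',o['ft_force'].round(1),'op',round(o['opening'],4),'ff',round(o['finger_force'],1)); return o['ee_pos'],M
E
python3 - <<'E'
from h import *
p,M=rep();c=cam('wrist');pickle.dump(c,open('w1.pkl','wb'));save(c,'w1.png')
H=hsv(c);P=pts(c)
near=(np.linalg.norm(P[...,:2]-[.513,-.324],axis=-1)<.05)&(abs(P[...,2])<.02)
red=near&((H[...,0]<8)|(H[...,0]>172))&(H[...,1]>150)
yel=near&(H[...,0]>14)&(H[...,0]<35)&(H[...,1]>100)
for m in(red,red|yel):
    m=cv2.morphologyEx(m.astype(np.uint8),cv2.MORPH_OPEN,np.ones((3,3)))
    r=cv2.minAreaRect(np.argwhere(m)[:,::-1].astype(np.float32));b=cv2.boxPoints(r)
    W=np.array([ray(c,*q,.006) for q in b]);print(m.sum(),r,W.mean(0),W.round(4)[:,:2].tolist(),np.linalg.norm(np.diff(W,axis=0),axis=1))
print(-c['R'].T@c['t'])
E
```

```text
t 2.6 p [ 0.5219 -0.3382  0.1964] x [-0.51   0.86   0.001] y [ 0.86  0.51 -0.  ] z [-0.  0. -1.] q [-0.59  0.48  1.67  0.    1.   -1.13] F [ 0.4 -0.6  0. ] op 0.0659 ff 0.0
287 ((319.0, 188.0), (16.0, 16.0), 90.0) [ 0.52299467 -0.34035512  0.006     ] [[0.5098, -0.3367], [0.5262, -0.327], [0.5363, -0.3439], [0.5197, -0.3538]] [0.0190927  0.01969239 0.01938557]
1005 ((318.5, 175.5), (49.0, 25.0), 90.0) [ 0.51505012 -0.3280934   0.006     ] [[0.4876, -0.3101], [0.5126, -0.2953], [0.5431, -0.3457], [0.517, -0.3612]] [0.02903717 0.05892882 0.03040651]
[ 0.48589176 -0.2765623   0.33655851]
```

View pics/w1.png

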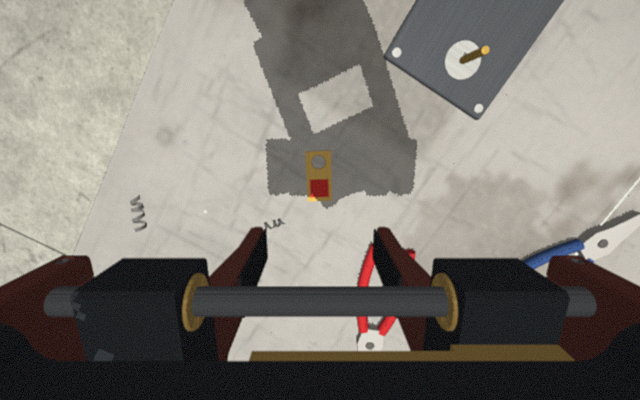

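The wrist view shows the tally at about (318,176) px, with its red end at (319,188) facing the gripper, its hole at (318,162), and its axes lined up with the tool. The red stand's peg is at about (475,55). The tally measures 59x30 mm, as specified, so I'll go down and grip it.

>>> apply_moves:
  rows:
    - [[-0.001,0,0.034,0,0,0],[-0.001,0,0.034,0,0,0],[-0.001,0,0.034,0,0,0],[-0.001,0,0.034,0,0,0],[-0.001,-0.0005,0.025,0,0,0]]

```text
time: 3.07
ee_pos: [0.5232, -0.3422, 0.033]
tool_rot: [-0.001, 0.495, 0.869, 0.0]
ft_force: [0.1, 0.1, 0.4]
opening: 0.066
finger_force: 0.0
```

>>> apply_moves:
  rows:
    - [[0,0,0.011,0,0,0],[0,0,0,0,0,0],[0,0,0,0,0,0]]

```text
time: 3.32
ee_pos: [0.5243, -0.343, 0.0248]
tool_rot: [-0.0, 0.494, 0.869, 0.0]
ft_force: [-0.1, -0.4, 0.1]
opening: 0.0657
finger_force: 0.0
```

>>> apply_moves:
  rows:
    - [[0,0,0,0,0,0],[0,0,0,0,0,0],[0,0,0,0,0,0],[0,0,0,0,0,0],[0,0,0,0,0,0]]
  fingers: 10

```text
time: 3.73
ee_pos: [0.5243, -0.3429, 0.025]
tool_rot: [0.0, 0.493, 0.87, -0.0]
ft_force: [-0.9, 0.6, -0.3]
opening: 0.0357
finger_force: 0.0
```

>>> apply_moves:
  rows:
    - [[0,0,0,0,0,0],[0,0,0,0,0,0],[0,0,0,0,0,0]]

```text
time: 3.98
ee_pos: [0.5243, -0.3429, 0.0248]
tool_rot: [0.0, 0.493, 0.87, -0.0]
ft_force: [-0.4, -0.2, 1.4]
opening: 0.0295
finger_force: 29.8
```

>>> apply_moves:
  rows:
    - [[0,0,-0.02,0,0,0],[0,0,-0.032,0,0,0],[0,0,-0.032,0,0,0],[0,0,-0.016,0,0,6.18],[0,0,0,0,0,6.18]]

```text
time: 4.4
ee_pos: [0.5263, -0.3442, 0.1289]
tool_rot: [0.003, 0.586, 0.81, 0.0]
ft_force: [0.4, -0.8, -0.8]
opening: 0.0292
finger_force: 29.8
```

>>> apply_moves:
  rows:
    - [[0,0,0,0,0,6.18],[0,0,0,0,0,6.18],[0,0,0,0,0,6.18],[0.03,0.01,0,0,0,0],[0.03,0.01,0,0,0,0]]

```text
time: 4.82
ee_pos: [0.5439, -0.2834, 0.1245]
tool_rot: [0.0, 0.709, 0.706, -0.0]
ft_force: [0.4, -0.3, -0.4]
opening: 0.0298
finger_force: 29.8
```

>>> apply_moves:
  rows:
    - [[0.03,0.01,0,0,0,0],[0.03,0.012,0,0,0,0],[0.025,0.016,0,0,0,0],[0,0,0,0,0,0],[0,0,0,0,0,0]]

```text
time: 5.23
ee_pos: [0.5827, -0.1965, 0.1245]
tool_rot: [-0.0, 0.706, 0.708, -0.0]
ft_force: [-0.8, -1.3, -0.7]
opening: 0.0295
finger_force: 29.8
```

Run:
```python
from h import *
p,M=rep();c=cam('wrist');t=cam('top');pickle.dump((c,t),open('w2.pkl','wb'));save(c,'w2.png')
H=hsv(c);P=pts(c)
m=(H[...,0]>10)&(H[...,0]<32)&(H[...,1]>110)&(np.linalg.norm(P[...,:2]-[.582,-.141],axis=-1)<.03)&(P[...,2]<.06)
n,l,s,ce=cv2.connectedComponentsWithStats(m.astype(np.uint8))
for i in range(1,n):
    if s[i,4]>20: q=P[l==i];print(s[i],ce[i],'z',q[:,2].min(),q[:,2].max(),'top',q[q[:,2]>.045].mean(0))
# bright disc on the plate
d=(H[...,2]>120)&(H[...,1]<60)&(np.linalg.norm(P[...,:2]-[.582,-.141],axis=-1)<.03)&(P[...,2]<.02)
v,u=np.nonzero(d);(a,b),r=cv2.minEnclosingCircle(np.c_[u,v].astype(np.float32));print('disc',d.sum(),a,b,r,ray(c,a,b,.0085))
```

```text
t 5.23 p [ 0.5827 -0.1965  0.1245] x [-0.003  1.    -0.   ] y [ 1.     0.003 -0.   ] z [-0. -0. -1.] q [-0.34  0.56  1.73 -0.    0.85 -0.35] F [-0.8 -1.3 -0.7] op 0.0295 ff 29.8
[315 141   9  12  87] [319.11494253 146.7816092 ] z 0.027148931046352395 0.05253811834644202 top [ 0.58281261 -0.14143999  0.05065236]
disc 1396 314.0476989746094 138.77915954589844 28.452054977416992 [ 0.5782042  -0.13718743  0.0085    ]
```

View pics/w2.png

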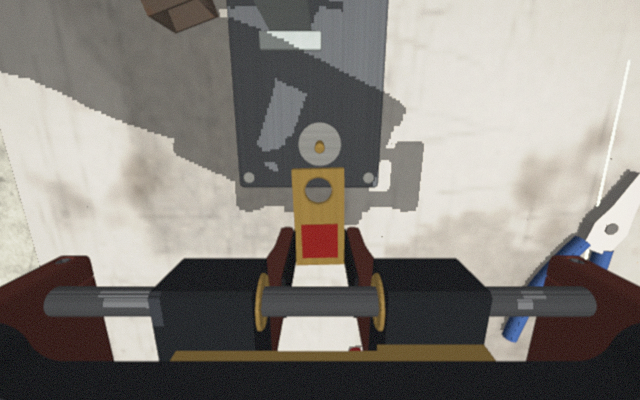

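The wrist view shows the tally held straight: its hole is at (318,190) px and the peg just ahead of it at (319,146), inside the pale disc. I'll measure the offset from hole to peg.

Run:
```python
from h import *
c,t=pickle.load(open('w2.pkl','rb'));H=hsv(c);P=pts(c)
y=((H[...,0]>10)&(H[...,0]<32)&(H[...,1]>110)).astype(np.uint8);y[:160]=0;y[265:]=0;y[:,:285]=0;y[:,355:]=0
print('tally z',np.median(P[...,2][y>0]))
cs,h=cv2.findContours(y,cv2.RETR_CCOMP,cv2.CHAIN_APPROX_NONE)
zt=.1055
for k,q in enumerate(cs):
    if h[0][k][3]>=0 and len(q)>20:
        (a,b),r=cv2.minEnclosingCircle(q);print('hole',a,b,r,cv2.contourArea(q),'top',ray(c,a,b,zt),'diam', np.linalg.norm(ray(c,a-r,b,zt)-ray(c,a+r,b,zt)))
    elif len(q)>60: print(cv2.minAreaRect(q))
# peg top by ray
print(ray(c,319.1,146,.051),ray(c,318.9,146,.048))
```

```text
tally z 0.10554571335468299
((318.47698974609375, 215.6031494140625), (96.12226104736328, 51.47026443481445), 88.53119659423828)
hole 319.3947448730469 240.5 24.215923309326172 1274.0 top [ 0.58313    -0.19310815  0.1055    ] diam 0.02951978181277812
hole 318.0 190.0 14.31792163848877 567.0 top [ 0.58226728 -0.16154257  0.1055    ] diam 0.016612394929249444
[ 0.58278018 -0.14040012  0.051     ] [ 0.58262368 -0.14061957  0.048     ]
```

>>> apply_moves:
  rows:
    - [[0.0105,0.0005,0,0,0,0],[0.0105,0,0,0,0,0],[0,0,0.02,0,0,0],[0,0,0.02,0,0,0],[0,0,0.005,0,0,0]]

```text
time: 5.75
ee_pos: [0.5808, -0.176, 0.0773]
tool_rot: [-0.002, 0.707, 0.707, -0.001]
ft_force: [-1.1, -0.8, -0.3]
opening: 0.0292
finger_force: 29.8
```

>>> apply_moves:
  rows:
    - [[0,0,0.008,0,0,0],[0,0,0.008,0,0,0],[0,0,0.008,0,0,0],[0,0,0,0,0,0],[0,0,0,0,0,0]]

```text
time: 6.17
ee_pos: [0.5826, -0.1769, 0.0555]
tool_rot: [-0.0, 0.707, 0.707, -0.0]
ft_force: [-0.3, -0.8, -0.6]
opening: 0.0295
finger_force: 29.8
```

Run:
```python
from h import *
p,M=rep();c=cam('wrist');s=cam('side')
w=cv2.resize(c['pixels'][110:300,200:440],None,fx=1.6,fy=1.6,interpolation=3); q=cv2.resize(s['pixels'][200:276,280:376],(384,304),interpolation=3)
cv2.imwrite('pics/w3.png',np.hstack([w,q])[:,:,::-1])
```

```text
t 6.17 p [ 0.5826 -0.1769  0.0555] x [0. 1. 0.] y [ 1. -0. -0.] z [-0.  0. -1.] q [-0.31  0.66  1.76  0.    0.73 -0.31] F [-0.3 -0.8 -0.6] op 0.0295 ff 29.8
```

View pics/w3.png

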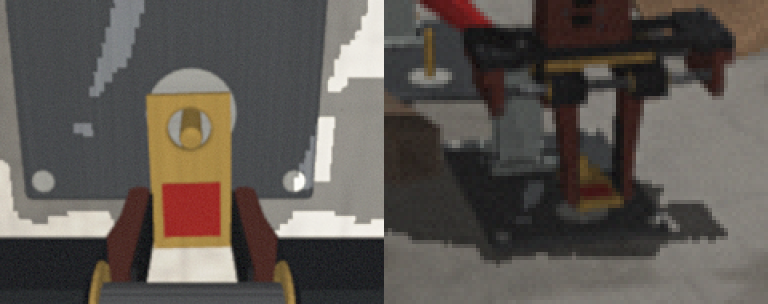

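The left crop shows the peg standing up through the tally hole at crop (188,128), and there is no contact force. I'll lower it, let go and lift.

>>> apply_moves:
  rows:
    - [[0.0005,0,0.01,0,0,0],[0,0,0.007,0,0,0],[0,0,0.003,0,0,0],[0,0,0,0,0,0],[0,0,0,0,0,0]]

```text
time: 6.68
ee_pos: [0.5825, -0.1763, 0.0352]
tool_rot: [-0.0, 0.707, 0.707, -0.0]
ft_force: [0.5, 0.3, -1.2]
opening: 0.0298
finger_force: 29.8
```

>>> apply_moves:
  rows:
    - [[0,0,0,0,0,0],[0,0,0,0,0,0],[0,0,0,0,0,0],[0,0,0,0,0,0],[0,0,0,0,0,0]]
  fingers: 65

```text
time: 7.1
ee_pos: [0.5829, -0.1764, 0.0359]
tool_rot: [0.0, 0.707, 0.707, 0.0]
ft_force: [-0.5, 0.5, 0.2]
opening: 0.0557
finger_force: 0.0
```

>>> apply_moves:
  rows:
    - [[0,0,-0.02,0,0,0],[0,0,-0.03,0,0,0],[0,0,-0.04,0,0,0],[0,0,-0.04,0,0,0],[0,0,-0.04,0,0,0]]

```text
time: 7.52
ee_pos: [0.5823, -0.1762, 0.2073]
tool_rot: [-0.0, 0.707, 0.707, -0.0]
ft_force: [0.3, -0.1, -0.2]
opening: 0.0571
finger_force: 0.0
```

Run:
```python
from h import *
p,M=rep();c=cam('wrist');t=cam('top');pickle.dump((c,t),open('w4.pkl','wb'))
w=cv2.resize(c['pixels'],(480,300)); q=cv2.resize(t['pixels'][140:240,290:390],(300,300),interpolation=3)
cv2.imwrite('pics/w4.png',np.hstack([w,q])[:,:,::-1])
H=hsv(c);P=pts(c)
m=(H[...,0]>10)&(H[...,0]<32)&(H[...,1]>110)&(np.linalg.norm(P[...,:2]-[.582,-.155],axis=-1)<.05)&(P[...,2]<.03)
print('tally top z',np.percentile(P[m][:,2],[5,50,95]))
for c in (t,):
    H=hsv(c);P=pts(c);v,u=np.mgrid[0:400,0:640]
    m=((H[...,0]<8)|(H[...,0]>172))&(H[...,1]>150)&(H[...,2]>80)&(P[...,2]>.08)&(P[...,2]<.22)&(abs(P[...,0]-.5)<.08)&(abs(P[...,1]+.035)<.05)
    q=P[m];print(len(q),q.min(0),q.max(0))
    for lo in np.arange(.44,.56,.01):
        k=q[(q[:,0]>=lo)&(q[:,0]<lo+.01)]
        if len(k)>3: print(round(lo+.005,3),len(k),'y',k[:,1].min().round(4),k[:,1].max().round(4),'ztop',np.percentile(k[:,2],85).round(4))
```

```text
t 7.52 p [ 0.5823 -0.1762  0.2073] x [0. 1. 0.] y [ 1.    -0.    -0.001] z [-0.001  0.    -1.   ] q [-0.31  0.44  1.7   0.    1.   -0.31] F [ 0.3 -0.1 -0.2] op 0.0571 ff 0.0
tally top z [0.01272895 0.01399277 0.01516557]
187 [ 0.4615558  -0.04597831  0.11573909] [ 0.53980064 -0.02264653  0.18634065]
0.465 30 y -0.046 -0.0235 ztop 0.1782
0.475 36 y -0.046 -0.0232 ztop 0.1833
0.485 30 y -0.0409 -0.0229 ztop 0.1776
0.495 23 y -0.0382 -0.0226 ztop 0.1676
0.505 18 y -0.0379 -0.0249 ztop 0.158
0.515 16 y -0.0377 -0.0245 ztop 0.1483
0.525 19 y -0.0375 -0.0269 ztop 0.1382
0.535 15 y -0.0373 -0.0266 ztop 0.1292
```

View pics/w4.png

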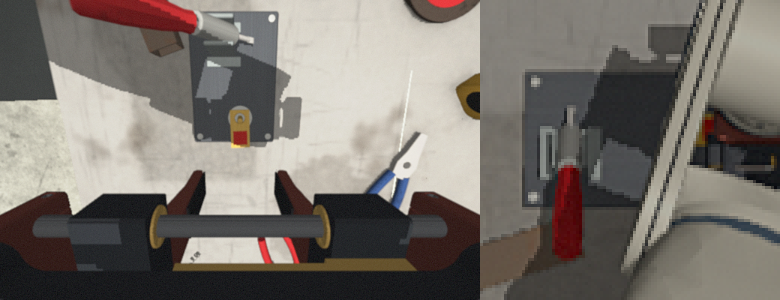

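The tally lies flat on the base plate around the peg, with its top at z = 14 mm as it should be, and it has been let go. The red handle's centre line is at y≈-0.033, with its middle near (0.499, 0.146) in x and z, which agrees with the stated 145 mm height. Next I'll turn the gripper so it closes along y and tilt it back 25° over the handle.

>>> apply_moves:
  rows:
    - [[0,0,-0.033,0,0,0],[0,0,0,0,0,6.92],[0,0,0,0,0,6.92],[0,0,0,0,0,6.92],[0,0,0,0,0,6.92]]
  fingers: 75

```text
time: 8.03
ee_pos: [0.5825, -0.1763, 0.2383]
tool_rot: [-0.0, 0.857, 0.515, -0.0]
ft_force: [-0.8, -0.5, 0.0]
opening: 0.0661
finger_force: 0.0
```

>>> apply_moves:
  rows:
    - [[0,0,0,0,0,6.92],[0,0,0,0,0,6.92],[0,0,0,0,0,6.92],[0,0,0,0,0,6.92],[0,0,0,0,0,6.92]]

```text
time: 8.45
ee_pos: [0.5824, -0.1763, 0.238]
tool_rot: [-0.0, 0.972, 0.236, -0.0]
ft_force: [-0.3, -0.5, -0.3]
opening: 0.0657
finger_force: 0.0
```

>>> apply_moves:
  rows:
    - [[0,0,0,0,0,6.92],[0,0,0,0,0,6.92],[0,0,0,0,0,6.92],[0,0,0,0,0,6.92],[-0.01,-0.0358,0,0,0,0]]

```text
time: 8.87
ee_pos: [0.5742, -0.1441, 0.2383]
tool_rot: [0.001, 1.0, -0.005, 0.001]
ft_force: [1.1, 1.0, -0.6]
opening: 0.0657
finger_force: 0.0
```

>>> apply_moves:
  rows:
    - [[-0.01,-0.0358,0,0,0,0],[-0.01,-0.0358,0,0,0,0],[-0.01,-0.0358,0,0,0,0],[0,0,0,0,-6.25,0],[0,0,0,0,-6.25,0]]

```text
time: 9.28
ee_pos: [0.5403, -0.0311, 0.2391]
tool_rot: [0.0, 0.994, 0.002, -0.112]
ft_force: [1.1, 0.3, 0.2]
opening: 0.0655
finger_force: 0.0
```

>>> apply_moves:
  rows:
    - [[0,0,0,0,-6.25,0],[0,0,0,0,-6.25,0],[0,0,0,0,0,0],[0,0,0,0,0,0]]

```text
time: 9.62
ee_pos: [0.5429, -0.0331, 0.2369]
tool_rot: [-0.0, 0.976, 0.0, -0.216]
ft_force: [-0.7, 0.1, -0.2]
opening: 0.0658
finger_force: 0.0
```

Run:
```python
from h import *
p,M=rep();c=cam('wrist');save(c,'w5.png')
H=hsv(c);P=pts(c)
m=((H[...,0]<8)|(H[...,0]>172))&(H[...,1]>150)&(H[...,2]>60)&(P[...,2]>.08)&(P[...,2]<.2)&(abs(P[...,0]-.5)<.08)&(abs(P[...,1]+.035)<.04)
q=P[m];print(len(q))
for lo in np.arange(.44,.56,.01):
    k=q[(q[:,0]>=lo)&(q[:,0]<lo+.01)]
    if len(k)>3: print(round(lo+.005,3),len(k),'y',k[:,1].min().round(4),k[:,1].max().round(4),'ztop',np.percentile(k[:,2],90).round(4))
```

```text
t 9.62 p [ 0.5429 -0.0331  0.2369] x [ 0.906  0.001 -0.423] y [ 0.001 -1.    -0.   ] z [-0.423 -0.    -0.906] q [-0.07  0.52  1.56 -0.03  1.5   1.51] F [-0.7  0.1 -0.2] op 0.0658 ff 0.0
2650
0.465 6 y -0.0472 -0.0271 ztop 0.1801
0.475 278 y -0.049 -0.0253 ztop 0.1827
0.485 412 y -0.0481 -0.0253 ztop 0.1776
0.495 421 y -0.049 -0.0253 ztop 0.1687
0.505 438 y -0.0482 -0.0261 ztop 0.16
0.515 417 y -0.0473 -0.0261 ztop 0.1498
0.525 375 y -0.0464 -0.0269 ztop 0.1395
0.535 288 y -0.0455 -0.0277 ztop 0.1278
0.545 15 y -0.0419 -0.0323 ztop 0.1205
```

View pics/w5.png

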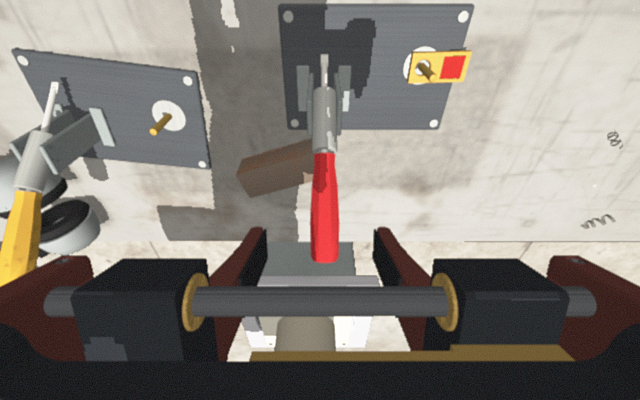

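The view down the handle shows it at about (325,205) px between the open fingers. The tally is on the peg at (430,67) and the yellow driver is well off to the left. The handle's centre is at y≈-0.037, so I'll shift 4 mm, go in and grip.

>>> apply_moves:
  rows:
    - [[-0.001,0.002,0.02,0,0,0],[-0.001,0.002,0.025,0,0,0],[0,0,0.025,0,0,0],[0,0,0.018,0,0,0],[0,0,0.01,0,0,0]]

```text
time: 10.08
ee_pos: [0.4969, -0.0372, 0.1498]
tool_rot: [-0.0, 0.976, -0.0, -0.217]
ft_force: [-0.3, -0.1, 0.8]
opening: 0.0659
finger_force: 0.0
```

>>> apply_moves:
  rows:
    - [[0,0,0,0,0,0],[0,0,0,0,0,0]]

```text
time: 10.25
ee_pos: [0.4995, -0.0373, 0.1515]
tool_rot: [0.0, 0.976, 0.0, -0.216]
ft_force: [-0.7, 0.5, -0.1]
opening: 0.0658
finger_force: 0.0
```

>>> apply_moves:
  rows:
    - [[0,0,0,0,0,0],[0,0,0,0,0,0],[0,0,0,0,0,0],[0,0,0,0,0,0],[0,0,0,0,0,0]]
  fingers: 5

```text
time: 10.67
ee_pos: [0.4998, -0.0372, 0.151]
tool_rot: [0.0, 0.976, 0.0, -0.216]
ft_force: [0.8, -0.8, 0.0]
opening: 0.0359
finger_force: 0.0
```

>>> apply_moves:
  rows:
    - [[0,0,0,0,0,0],[0,0,0,0,0,0],[0,0,0,0,0,0],[0,0,0,0,0,0]]

```text
time: 11.0
ee_pos: [0.4995, -0.0372, 0.1507]
tool_rot: [0.0, 0.976, 0.0, -0.216]
ft_force: [0.7, -0.8, 0.6]
opening: 0.025
finger_force: 30.0
```

Gripped at 25 mm with 30 N. I'll draw it out along the shaft's own direction.

>>> apply_moves:
  rows:
    - [[-0.0046,0,-0.002,0,0,0],[-0.0091,0,-0.0041,0,0,0],[-0.0091,0,-0.0041,0,0,0],[-0.0091,0,-0.0041,0,0,0]]

```text
time: 11.33
ee_pos: [0.4757, -0.0372, 0.178]
tool_rot: [0.0, 0.976, 0.0, -0.217]
ft_force: [0.6, -0.3, -0.1]
opening: 0.0249
finger_force: 30.0
```

>>> apply_moves:
  rows:
    - [[-0.0137,0,-0.0061,0,0,0],[-0.0137,0,-0.0061,0,0,0],[-0.0137,0,-0.0061,0,0,0],[-0.0137,0,-0.0061,0,0,0],[-0.0137,0,-0.0061,0,0,0]]

```text
time: 11.75
ee_pos: [0.4259, -0.0372, 0.235]
tool_rot: [0.0, 0.976, 0.0, -0.217]
ft_force: [-0.9, 0.1, -0.9]
opening: 0.0246
finger_force: 30.0
```

>>> apply_moves:
  rows:
    - [[-0.0091,0,-0.0041,0,0,0],[-0.0091,0,-0.0041,0,0,0],[0,0,0,0,0,0],[0,0,0,0,0,0],[0,0,0,0,0,0]]

```text
time: 12.17
ee_pos: [0.4145, -0.0372, 0.2487]
tool_rot: [0.0, 0.976, 0.0, -0.216]
ft_force: [-0.1, -0.2, -0.8]
opening: 0.0249
finger_force: 30.0
```

Run:
```python
from h import *
p,M=rep();c=cam('wrist');s=cam('side')
cv2.imwrite('pics/w6.png',np.hstack([cv2.resize(c['pixels'],(480,300)),cv2.resize(s['pixels'][150:270,220:348],(320,300),interpolation=3)])[:,:,::-1])
```

```text
t 12.17 p [ 0.4145 -0.0372  0.2487] x [ 0.906  0.    -0.423] y [ 0. -1.  0.] z [-0.423 -0.    -0.906] q [-0.09  0.32  1.84 -0.04  1.41  1.49] F [-0.1 -0.2 -0.8] op 0.0249 ff 30.0
```

View pics/w6.png

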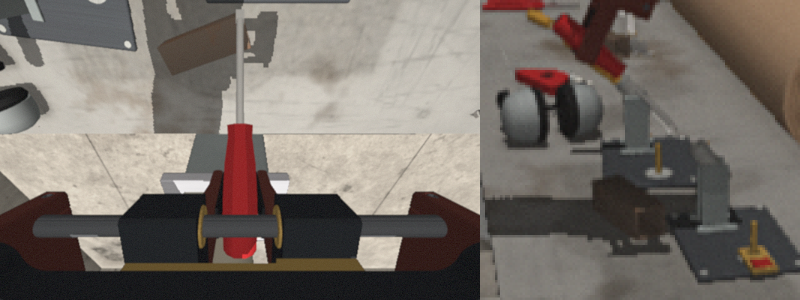

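The driver is fully out of the sleeve: its tip is at (240,12) in the left crop and clear of the rim in the side crop, and the tally is still on the peg. Next I'll move it a little further along and turn it level (+43°).

>>> apply_moves:
  rows:
    - [[-0.0137,0,-0.0061,0,0,0],[-0.009,0,-0.015,0,0,0],[0,0,-0.01,0,3,0],[0,0,0,0,5,0],[0,0,0,0,5,0]]

```text
time: 12.68
ee_pos: [0.4082, -0.0373, 0.2866]
tool_rot: [0.0, 0.995, 0.0, -0.103]
ft_force: [-0.6, -0.5, -0.8]
opening: 0.0247
finger_force: 30.0
```

>>> apply_moves:
  rows:
    - [[0,0,0,0,5,0],[0,0,0,0,5,0],[0,0,0,0,5,0],[0,0,0,0,5,0],[0,0,0,0,5,0]]

```text
time: 13.1
ee_pos: [0.4071, -0.0373, 0.2866]
tool_rot: [0.0, 0.993, 0.0, 0.115]
ft_force: [0.2, -0.3, -0.8]
opening: 0.0251
finger_force: 30.0
```

>>> apply_moves:
  rows:
    - [[0,0,0,0,5,0],[0,0,0,0,0,0],[0,0,0,0,0,0],[0,0,0,0,0,0],[0,0,0,0,0,0]]

```text
time: 13.52
ee_pos: [0.408, -0.0373, 0.2869]
tool_rot: [-0.0, 0.988, 0.0, 0.156]
ft_force: [0.1, 0.2, -1.0]
opening: 0.0249
finger_force: 30.0
```

Run:
```python
from h import *
p,M=rep();c=cam('wrist');s=cam('side')
cv2.imwrite('pics/w7.png',np.hstack([cv2.resize(c['pixels'],(400,250)),cv2.resize(s['pixels'][130:280,190:430],(400,250),interpolation=3)])[:,:,::-1])
for n,c in(('w',c),('s',s)):
    H=hsv(c);P=pts(c);q=P[((H[...,0]<8)|(H[...,0]>172))&(H[...,1]>140)&(H[...,2]>50)&(P[...,2]>.2)&(abs(P[...,2]-p[2])<.05)&(np.linalg.norm(P-p,axis=-1)<.07)&(abs(P[...,1]-p[1])<.016)]
    if len(q)<10: continue
    print(n,len(q),q.min(0).round(3),q.max(0).round(3))
    for lo in np.arange(.3,.5,.01):
        k=q[(q[:,0]>=lo)&(q[:,0]<lo+.01)]
        if len(k)>5: print(round(lo+.005,3),len(k),'z',np.percentile(k[:,2],[50,95]).round(4))
    g=P[(P[...,2]>.17)&(abs(P[...,1]-p[1])<.012)&(P[...,0]>p[0]+.06)&(P[...,0]<p[0]+.18)&(P[...,2]<p[2]+.05)]
    if len(g): print('shaft',len(g),g.min(0),g.max(0))
```

```text
t 13.52 p [ 0.408  -0.0373  0.2869] x [0.951 0.001 0.308] y [ 0.001 -1.     0.   ] z [ 0.308  0.    -0.951] q [-0.15 -0.1   2.2   0.07  0.73  1.37] F [ 0.1  0.2 -1. ] op 0.0249 ff 30.0
w 6159 [ 0.365 -0.053  0.27 ] [ 0.46  -0.021  0.333]
0.365 236 z [0.2921 0.2942]
0.375 825 z [0.2934 0.2951]
0.385 38 z [0.2946 0.2954]
0.395 342 z [0.2935 0.2955]
0.405 964 z [0.2938 0.2959]
0.415 937 z [0.2933 0.2971]
0.425 844 z [0.2926 0.2946]
0.435 718 z [0.2921 0.294 ]
0.445 641 z [0.291  0.2928]
0.455 593 z [0.2904 0.2921]
0.465 21 z [0.2903 0.2918]
shaft 1459 [ 0.46802243 -0.04058176  0.27111725] [ 0.55991918 -0.03369509  0.28513071]
s 163 [ 0.365 -0.053  0.27 ] [ 0.457 -0.039  0.293]
0.365 13 z [0.2813 0.2909]
0.375 27 z [0.2811 0.2915]
0.385 25 z [0.2838 0.2923]
0.395 20 z [0.2792 0.2908]
0.425 17 z [0.2858 0.292 ]
0.435 27 z [0.2819 0.2903]
0.445 17 z [0.284  0.2898]
0.455 17 z [0.2831 0.2889]
shaft 60 [ 0.46838098 -0.04695399  0.27068583] [ 0.5562644  -0.03218082  0.28081732]
```

View pics/w7.png

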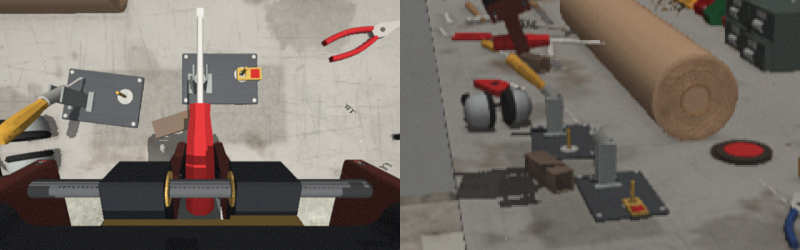

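The driver is level within about 2°: the handle's top sits at 0.291–0.296 m and the shaft at 0.271–0.285 m. It is clear of everything, the tally is flat around the peg, and the other objects are undisturbed. I'm handing the job in.

```bash
python3 -c "
from workcell import job
print(job.sign_off())"
```

```text
the job is handed in; nothing more can be done
None
```

The job is handed in: the tally hangs flat on the red stand's peg and is let go, and the red screwdriver is held level and still, about 28 cm up and touching nothing else (the hand-in gave no verdict).

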